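# Slide the casting mould between hot plate and firebrick to the cooling bay

### The job

The square casting mould holds a fresh casting and must not be picked up: with the fingers, push it along the bench, through the gap between the hot plate and the firebrick, and on until the whole mould stands inside the square blue cooling bay with the white border. Keep it flat on the bench all the way, and leave the bowl, beaker and jar where they are.

Things in the scene. Friction and masses are not known exactly. Their poses are not given: they have to be found in the camera images.
- mould: loose dark steel casting mould filled with set, silvery metal: a square block 100 x 100 mm, 30 mm high, vertical corners rounded to 10 mm, 0.4 to 0.85 kg. Origin: centre of its underside; x and y along its sides, z up. At the start it stands before the gap (gate -y), up to 60 mm off its centre line and turned up to 0.4 rad from the gate's axes
- gate: the gap between two fixed obstacles, hot plate and firebrick, which keep their places relative to each other and do not move when touched. Origin: middle of the gap, on the bench. x: across the gap, towards the hot plate; y: through the gap, the way the mould is to travel; z up. Clear width 108 mm: brick face at x = -54 mm, hot plate side at x = +54 mm
- hotplate (a point): centre of the top of the white hot plate with dark round burner: 220 x 220 mm, 66 mm high, corners rounded to 10 mm. In the gate frame it reaches from x = 54 to 274 mm and y = -110 to +110 mm; a knob sticks out 14 mm more at the +x side. Axes as the gate's
- brick (a point): centre of the top of the reddish firebrick: 115 x 115 mm, 64 mm high. In the gate frame it reaches from x = -169 to -54 mm and y = -57 to +57 mm. Axes as the gate's
- bay: cooling bay painted on the bench: a blue square with a white border, 140 x 140 mm to the outside of the border, flush (no edge to ride over), straight behind the gap on its centre line, 0.215 to 0.275 m along +y from the gate's origin. Origin: its centre, on the bench; axes parallel to the gate's
- corner0 (a point): outer corner of the mould (centre of its rounded corner edge, half-way up, 15 mm above the underside), at mould-frame x = +47 mm, y = +47 mm
- corner1 (a point): outer corner of the mould (centre of its rounded corner edge, half-way up, 15 mm above the underside), at mould-frame x = -47 mm, y = +47 mm
- corner2 (a point): outer corner of the mould (centre of its rounded corner edge, half-way up, 15 mm above the underside), at mould-frame x = -47 mm, y = -47 mm
- corner3 (a point): outer corner of the mould (centre of its rounded corner edge, half-way up, 15 mm above the underside), at mould-frame x = +47 mm, y = -47 mm
- bowl: bystander: white porcelain bowl, 90 mm across, 45 mm high; origin at the centre of its underside
- beaker: bystander: glass beaker, 60 mm across, 85 mm high; origin at the centre of its underside
- jar: bystander: brown glass jar with black lid, 50 mm across, 60 mm high; origin at the centre of its underside

How it is judged:
On the way:
1. the mould is in the gap between hot plate and firebrick (x of mould in the frame of gate between -0.012 and 0.012 m and y of mould in the frame of gate between -0.04 and 0.04 m), for 0.1 s.
At the end, for the whole second after the job is handed in: the mould has gone through the gap and rests flat on the bench, all four corners inside the outer edge of the bay's border (3 mm over at most) (x of corner0 in the frame of bay between -0.073 and 0.073 m and y of corner0 in the frame of bay between -0.073 and 0.073 m and x of corner1 in the frame of bay between -0.073 and 0.073 m and y of corner1 in the frame of bay between -0.073 and 0.073 m and x of corner2 in the frame of bay between -0.073 and 0.073 m and y of corner2 in the frame of bay between -0.073 and 0.073 m and x of corner3 in the frame of bay between -0.073 and 0.073 m and y of corner3 in the frame of bay between -0.073 and 0.073 m and height (world z) of mould below 0.005 m and angle between mould's own z axis and vertical below 0.05 rad and linear speed of mould below 0.01 m/s); the robot touches nothing.
It fails at once if the mould is lifted more than 10 mm or tipped (height (world z) of mould above 0.01 m or angle between mould's own z axis and vertical above 0.2 rad).
It fails at once if a bystander (bowl, beaker, jar) is moved more than 20 mm (distance of any of bowl, beaker, jar from where it was at the start of the episode above 0.02 m).
It also fails if it takes over 70 s, if anything falls off the work surface, if the arm or the gripper's body presses on something with over 40 N, if the wrist force passes 120 N, or if a joint passes its speed limit or range.

### The arm

A 6-joint arm with a two-finger parallel gripper is mounted at the origin on the work surface. World frame = base frame: x ahead of the robot, y to its left, z up, the work surface at z = 0. Lengths are in m, angles in rad, forces in N, time in s.
With the tool pointing down it reaches from about 0.275 to 0.975 m from the base axis. Payload 8.4 kg.
Tool frame: the origin (TCP) lies between the finger pads; the fingertips stand 8 mm ahead of it and the grasp point (between the pads) lies 11 mm behind it; z points along the fingers, x is the direction in which the jaws open and shut, and the axes are right-handed (so a half turn about z gives the same grasp; the last joint's range is limited). The gripper opens to 92 mm and grips with 3 to 60 N. Pads are 20 mm wide; open, the fingers measure 128 mm over their backs; the gripper's body (75 mm by 189 mm) begins 69 mm behind the grasp point.
Start: joints at [-1.171, 0.353, 1.633, -0, 1.155, -0.002], TCP at [0.244, -0.575, 0.223] pointing down, gripper open.
Joint ranges: [-2.63, 2.63], [-0.92, 2.1], [0.06, 2.66], [-1.3, 4.44], [0, 2.69], [-3.02, 3.02]. Speed limits (rad/s): [2.22, 2.22, 2.79, 3.14, 3.14, 3.14].

### API

Orientations are given as a 3x3 rotation matrix whose columns are the frame's x, y, z axes.
In Python, from plant import bot gives the robot as it stands.
- The arm moves only by the tool move_arm, never from a script. Its argument "targets" is a list of rows, each a list of 5 numbers: the shift along the tool's x, y, z in units of 0.025 m (1.0 is 0.025 m), then the turn about the tool's z in units of 5 degrees (1.0 is 5 degrees), then the gripper command: -1 is fully open, 1 is shut, values between are in proportion. A call has exactly 5 rows; each row shifts and turns the commanded pose from where the row before left it, along the tool's axes as they then stand; what a row does not reach is not made up. A row lasts 1/12 s, in which the tool goes at most 41.7 mm and 7.16 degrees, less where a joint would pass 70% of its speed; a pose out of reach is approached as far as the arm can. A call with a number of a shift or a turn outside -1 to 1 is refused whole. A call with a gripper value outside its range is refused whole. The fingers move at their own pace and stop on an object; "newtons" is the grip in N (left out, the last holds). Time passes only in rows, so rows that do not move let the fingers close, or fill a call up. It gives the time, the measured TCP pose, the force and the opening at its end, in the units of the state.
- bot.get_obs(): the state, without advancing time (a new reading comes with each control period).
- bot.grab_frame(name): name is "side" or "top"; returns a dict with "img" (480x640x3 uint8, red, green, blue), "fx", "fy", "cx", "cy" (pixels), "D" ([k1, k2, p1, p2, k3] as OpenCV has them; the pictures are not rectified), "world_from_camera" (4x4, takes a point from camera to world coordinates). Camera axes: x right, y down, z forward; pixel columns grow to the right and rows downward; lengths in m; the calibration is good to about 2 mm. A picture is of the moment at which its call begins. There is no depth.
- bot.sign_off(): hands the job in, once; it reports no verdict.
The state is a dict: "time": time; "q": joint angles; "qd": joint speeds; "effort": joint torques, N m; "tcp_pos": TCP position; "tcp_rot": TCP orientation; "ft_force": force on the tool from outside, world axes, zero at the start; "moment": the same for the moment, N m; "finger_gap": finger opening in m.
Only numpy, scipy, OpenCV 4.12 (cv2) and the standard library are available. Lean on these libraries where they do the work, as an engineer would, in place of code of your own. Each camera call takes 0.05 s, during which the arm holds its last target.

## Working session

There is one attempt and no reset: what is moved stays moved. The work goes in short steps, Python scripts to look and compute and a tool call to move; the robot and the scene stay as the last step left them, time stands still between calls to the robot, and variables do not carry over. Pictures are saved under pics/ and viewed, and the job is handed in when it is done.

Besides the shell and the picture viewer there is one more tool, called by a JSON object that holds its "method" and its "body", one argument or row to a line. move_arm: Moves the arm, as the interface text tells. Shifts and turns lie within -1 to 1; 1 stands for 0.025 m of shift or 5 degrees of turn. Its arguments: {"type":"object","properties":{"targets":{"type":"array","items":{"type":"array","items":{"type":"number"}}},"newtons":{"type":"number"}},"required":["targets"]}

```bash
ls; mkdir -p pics
python3 - <<'E'
from plant import bot
import cv2
o=bot.get_obs();print(o['time'],o['tcp_pos'],o['tcp_rot'],o['finger_gap'])
for n in('top','side'):
    f=bot.grab_frame(n);cv2.imwrite(f'pics/{n}0.png',f['img'][:,:,::-1]);print(n,f['fx'],f['cx'],f['cy'],f['D'],f['world_from_camera'])
E
```

```text
pics
0.0 [ 0.24421604 -0.57479927  0.22188087] [[ 3.91078730e-01 -9.20357065e-01 -5.47333798e-04]
 [-9.20356256e-01 -3.91079112e-01  1.22098407e-03]
 [-1.33779214e-03  2.62411844e-05 -9.99999105e-01]] 0.09209971642094544
top 538.2106991130905 310.26259914835816 242.90165454649605 [-0.03475313  0.          0.          0.          0.        ] [[-0.00345666 -0.99716697  0.07514043  0.47783167]
 [-0.9997704   0.00503514  0.02082786 -0.03344179]
 [-0.0211472  -0.07505118 -0.99695542  1.02072551]
 [ 0.          0.          0.          1.        ]]
side 524.529518210655 321.5347725689513 248.8246967866326 [-0.01737887  0.          0.          0.          0.        ] [[-0.938896   -0.23267367  0.25364793  0.30552895]
 [-0.34339904  0.58292416 -0.73639427  0.69107927]
 [ 0.02348205 -0.77850009 -0.62720507  0.65502845]
 [ 0.          0.          0.          1.        ]]
```

View pics/top0.png

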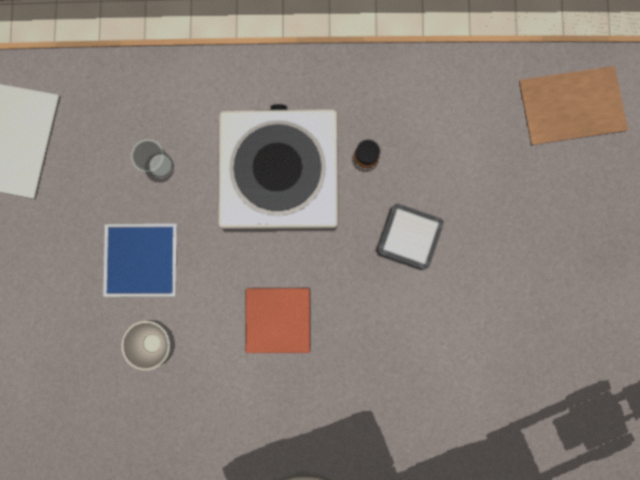

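View pics/side0.png

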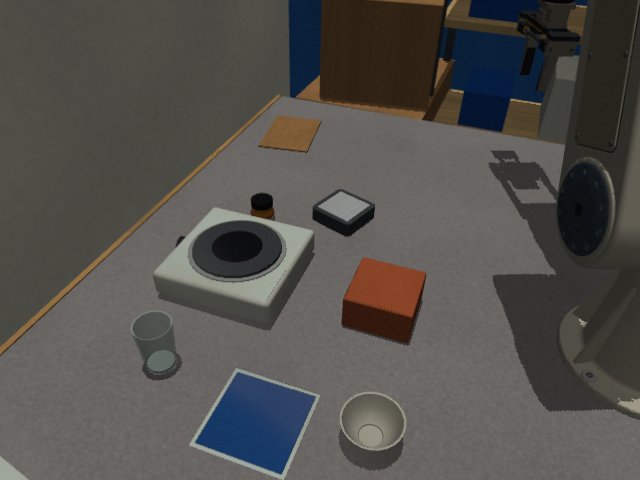

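```bash
cat > h.py <<'E'
import numpy as np, cv2
from plant import bot
def ray(f,px,z):
    K=np.array([[f['fx'],0,f['cx']],[0,f['fy'],f['cy']],[0,0,1]])
    u=cv2.undistortPoints(np.array(px,float).reshape(-1,1,2),K,np.array(f['D'])).reshape(-1,2)
    T=f['world_from_camera'];d=np.c_[u,np.ones(len(u))]@T[:3,:3].T;o=T[:3,3]
    return (o+d*((z-o[2])/d[:,2])[:,None])
def comp(m,near=None):
    m=cv2.morphologyEx(m.astype(np.uint8)*255,cv2.MORPH_OPEN,np.ones((3,3)))
    cs,_=cv2.findContours(m,cv2.RETR_EXTERNAL,cv2.CHAIN_APPROX_NONE)
    if near is not None: cs=[c for c in cs if cv2.contourArea(c)>60 and np.hypot(*(np.array(cv2.minAreaRect(c)[0])-near))<60]
    return max(cs,key=cv2.contourArea)
def rect(f,c,z):
    P=ray(f,c.reshape(-1,2),z)[:,:2]
    r=cv2.minAreaRect((P*1000).astype(np.float32)); 
    b=cv2.boxPoints(r); e=b[1]-b[0]; a=np.degrees(np.arctan2(e[1],e[0])); a=(a+45)%90-45
    return np.array(r[0]),np.array(r[1]),a
E
cat > m.py <<'E'
from h import *
f=bot.grab_frame('top');im=f['img'].astype(int);R,G,B=im[...,0],im[...,1],im[...,2]
hsv=cv2.cvtColor(f['img'],cv2.COLOR_RGB2HSV);H,S,V=[hsv[...,i].astype(int) for i in range(3)]
print('bay',rect(f,comp(((B>R+40)|(V>170))&(np.arange(640)<200)[None],(140,260)),0))
print('baydark',rect(f,comp((B>R+40),(140,260)),0))
print('brick',rect(f,comp((R>B+50)&(S>100),(278,320)),.064))
print('plate',rect(f,comp((V>165),(278,168)),.066))
print('silver',rect(f,comp((V>160)&(S<40),(410,237)),.03))
print('mould',rect(f,comp((V<85)|((V>160)&(S<40)),(410,237)),.03))
print('jar',rect(f,comp((V<45),(367,153)),.06))
c=comp(V>150,(147,345));print('bowl',rect(f,c,.045))
print('beaker base',ray(f,[(148,156)],0),ray(f,[(160,166)],0),ray(f,[(148,155)],.085))
E
python3 m.py
```

```text
bay (array([527.50274658, 316.52590942]), array([137.94322205, 130.22177124]), np.float32(-0.06267929))
baydark (array([524.62304688, 315.68203735]), array([124.74732208, 124.46431732]), np.float32(-0.062683105))
brick (array([413.81097412,  45.0677948 ]), array([112.57110596, 112.00801849]), np.float32(0.003250122))
plate (array([686.42248535,  46.12431717]), array([213.12989807, 212.11096191]), np.float32(-0.33348083))
silver (array([ 564.80749512, -197.91217041]), array([79.27121735, 79.29423523]), np.float32(-19.707666))
mould (array([ 564.80749512, -197.91217041]), array([79.27121735, 79.29423523]), np.float32(-19.707666))
jar (array([ 714.93328857, -116.77651978]), array([36.21273804, 40.61819839]), np.float32(-0.6275673))
bowl (array([370.05978394, 278.12057495]), array([52.22438431, 51.41781616]), np.float32(0.770813))
beaker base [[0.72598094 0.3031897  0.        ]] [[0.70595304 0.27914217 0.        ]] [[0.70713206 0.27519851 0.085     ]]
```

{"method": "move_arm", "body": {
  "targets": [
    [-0.3, -1, 0, 0, 0],
    [-0.3, -1, 0, 0, 0],
    [-0.3, -1, 0, 0, 0],
    [-0.3, -1, 0, 0, 0],
    [-0.3, -1, 0, 0, 0]
  ]
}}

```text
time: 0.57
tcp_pos: [0.3454, -0.4909, 0.2224]
tcp_rot: [[0.391, -0.92, -0.0], [-0.92, -0.391, 0.0], [-0.0, 0.0, -1.0]]
ft_force: [1.0, 0.2, -0.5]
finger_gap: 0.0607
```

{"method": "move_arm", "body": {
  "targets": [
    [-0.3, -1, 0, 0, 0],
    [-0.3, -1, 0, 0, 0],
    [-0.3, -1, 0, 0, 0],
    [-0.3, -1, 0, 0, 0],
    [-0.3, -1, 0, 0, 0]
  ]
}}

```text
time: 0.98
tcp_pos: [0.4459, -0.4074, 0.2224]
tcp_rot: [[0.391, -0.92, -0.0], [-0.92, -0.391, 0.0], [-0.0, 0.0, -1.0]]
ft_force: [-0.1, -0.7, -0.5]
finger_gap: 0.046
```

{"method": "move_arm", "body": {
  "targets": [
    [-0.3, -1, 0, 0, 0],
    [-0.3, -1, 0, 0, 0],
    [-0.3, -1, 0, 0, 0],
    [-0.3, -1, 0, 0, 0],
    [-0.3, -1, 0, 0, 0]
  ]
}}

```text
time: 1.4
tcp_pos: [0.5463, -0.324, 0.2223]
tcp_rot: [[0.391, -0.92, -0.0], [-0.92, -0.391, 0.0], [-0.0, 0.0, -1.0]]
ft_force: [0.1, -0.7, -1.0]
finger_gap: 0.0457
```

{"method": "move_arm", "body": {
  "targets": [
    [-0.3, -1, 0, 0, 0],
    [-0.3, -1, 0, 0, 0],
    [-0.3, -1, 0, 0, 0],
    [-0.3, -1, 0, 0, 0],
    [-0.3, -1, 0, 0, 0]
  ]
}}

```text
time: 1.82
tcp_pos: [0.6467, -0.2406, 0.2222]
tcp_rot: [[0.391, -0.92, -0.001], [-0.92, -0.391, 0.0], [-0.0, 0.0, -1.0]]
ft_force: [0.4, -0.4, -0.5]
finger_gap: 0.0458
```

{"method": "move_arm", "body": {
  "targets": [
    [0, 0, 0, 1, 0],
    [0, 0, 0, 1, 0],
    [0, 0, 0, 1, 0],
    [0, 0, 0, 1, 0],
    [0, 0, 0, 1, 0]
  ]
}}

```text
time: 2.23
tcp_pos: [0.6458, -0.2414, 0.2221]
tcp_rot: [[-0.039, -0.999, -0.001], [-0.999, 0.039, 0.0], [-0.0, 0.001, -1.0]]
ft_force: [-0.3, 0.5, 0.1]
finger_gap: 0.0463
```

{"method": "move_arm", "body": {
  "targets": [
    [0, 0, 0, 1, 0],
    [0, 0, 0, 1, 0],
    [0, 0, 0, 1, 0],
    [0, 0, 0, 0.5, 0],
    [0, 0, 0, 0, 0]
  ]
}}

```text
time: 2.65
tcp_pos: [0.6457, -0.2416, 0.2222]
tcp_rot: [[-0.335, -0.942, -0.001], [-0.942, 0.335, 0.0], [-0.0, 0.001, -1.0]]
ft_force: [-0.3, 0.1, -0.2]
finger_gap: 0.0462
```

{"method": "move_arm", "body": {
  "targets": [
    [-0.56, 0, 1, 0, 0],
    [0, 0, 1, 0, 0],
    [0, 0, 1, 0, 0],
    [0, 0, 1, 0, 0],
    [0, 0, 1, 0, 0]
  ]
}}

```text
time: 3.07
tcp_pos: [0.6505, -0.2283, 0.0964]
tcp_rot: [[-0.331, -0.944, -0.0], [-0.944, 0.331, -0.0], [0.0, 0.0, -1.0]]
ft_force: [0.2, 0.3, 0.5]
finger_gap: 0.046
```

{"method": "move_arm", "body": {
  "targets": [
    [0, 0, 1, 0, 0],
    [0, 0, 1, 0, 0],
    [0, 0, 1, 0, 0],
    [0, 0, 0.2, 0, 0],
    [0, 0, 0, 0, 0]
  ]
}}

```text
time: 3.48
tcp_pos: [0.649, -0.2279, 0.0155]
tcp_rot: [[-0.332, -0.943, -0.004], [-0.943, 0.332, 0.001], [-0.0, 0.004, -1.0]]
ft_force: [-0.0, 0.1, 0.5]
finger_gap: 0.0459
```

```bash
cat > cap.py <<'E'
from h import *
import sys
for n in sys.argv[2:]:
    f=bot.grab_frame(n);cv2.imwrite(f'pics/{n}{sys.argv[1]}.png',f['img'][:,:,::-1])
E
python3 cap.py 1 top side
```

```text
(no output)
```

View pics/top1.png

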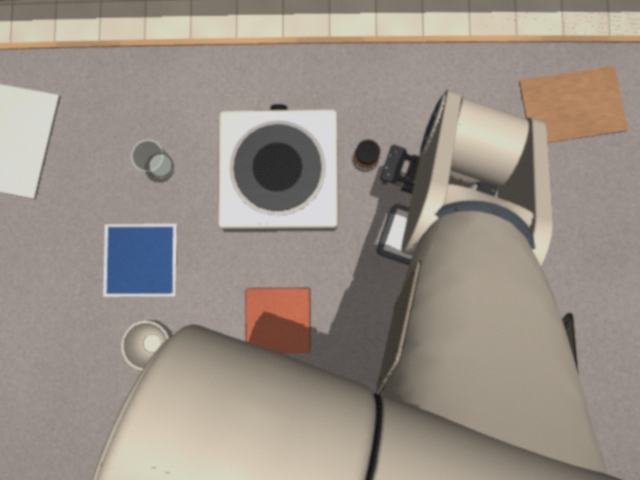

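View pics/side1.png

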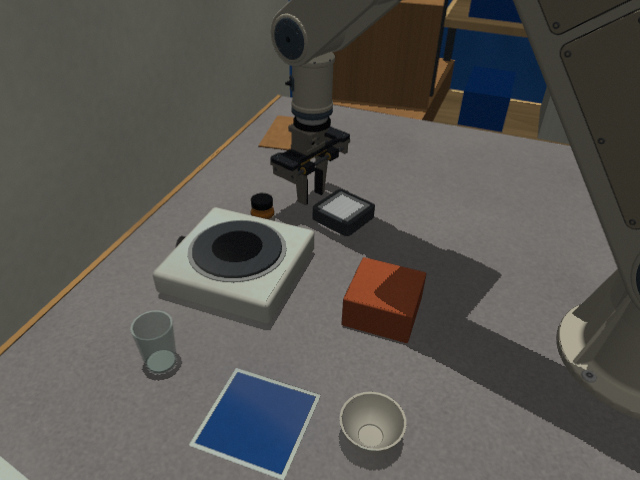

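```bash
cat > s.py <<'E'
from h import *
f=bot.grab_frame('side');hsv=cv2.cvtColor(f['img'],cv2.COLOR_RGB2HSV);H,S,V=[hsv[...,i].astype(int) for i in range(3)]
import sys
near=(float(sys.argv[1]),float(sys.argv[2])) 
c=comp((V>120)&(S<40),near);r=rect(f,c,.03)
print('silver side',r,cv2.minAreaRect(c)[0])
im=f['img'].astype(int)
print('bay side',rect(f,comp(im[...,2]>im[...,0]+40,(257,420)),0))
hsv0=hsv
print('brick top',rect(f,comp((H<15)&(S>150)&(V>140),(388,280)),.064))
E
python3 s.py 348 207
```

```text
silver side (array([ 567.22857666, -195.35374451]), array([70.15585327, 61.08407593]), np.float32(-20.213482)) (342.0000305175781, 206.00001525878906)
bay side (array([523.36169434, 316.04159546]), array([127.68491364, 127.22279358]), np.float32(0.25256348))
brick top (array([429.67779541,  46.4842453 ]), array([ 76.74239349, 108.17250061]), np.float32(0.91332245))
```

{"method": "move_arm", "body": {
  "targets": [
    [0, 0.2, 0, 0, 0],
    [0, 0.2, 0, 0, 0],
    [0, 0.2, 0, 0, 0],
    [0, 0.2, 0, 0, 0],
    [0, 0.2, 0, 0, 0]
  ]
}}

```text
time: 4.05
tcp_pos: [0.6265, -0.2199, 0.018]
tcp_rot: [[-0.333, -0.943, 0.0], [-0.943, 0.333, -0.0], [-0.0, -0.0, -1.0]]
ft_force: [-0.4, 0.2, 0.3]
finger_gap: 0.0459
```

{"method": "move_arm", "body": {
  "targets": [
    [0, 0.1, 0, 0, 0],
    [-0.08, 0.17, 0, -0.4, 0],
    [-0.08, 0.17, 0, -0.4, 0],
    [-0.08, 0.17, 0, -0.4, 0],
    [-0.08, 0.17, 0, -0.4, 0]
  ]
}}

```text
time: 4.47
tcp_pos: [0.6113, -0.2067, 0.0178]
tcp_rot: [[-0.198, -0.98, 0.002], [-0.98, 0.198, -0.0], [0.0, -0.002, -1.0]]
ft_force: [2.6, 0.5, -1.2]
finger_gap: 0.0459
```

{"method": "move_arm", "body": {
  "targets": [
    [-0.08, 0.17, 0, -0.4, 0],
    [-0.08, 0.17, 0, -0.4, 0],
    [-0.08, 0.17, 0, -0.4, 0],
    [-0.08, 0.17, 0, -0.4, 0],
    [-0.08, 0.17, 0, -0.4, 0]
  ]
}}

```text
time: 4.88
tcp_pos: [0.5915, -0.1941, 0.0178]
tcp_rot: [[-0.024, -1.0, 0.002], [-1.0, 0.024, -0.0], [0.0, -0.002, -1.0]]
ft_force: [1.9, 0.7, -2.0]
finger_gap: 0.0461
```

```bash
python3 cap.py 2 top side;python3 s.py 348 212
```

```text
silver side (array([ 514.83874512, -178.4453125 ]), array([47.04545212, 44.34220886]), np.float32(-2.8334389)) (363.26470947265625, 215.44119262695312)
bay side (array([523.35424805, 316.02432251]), array([127.68468475, 127.15886688]), np.float32(0.23623657))
brick top (array([415.32702637,  46.40236664]), array([104.99771118, 107.58087158]), np.float32(0.33803558))
```

View pics/side2.png

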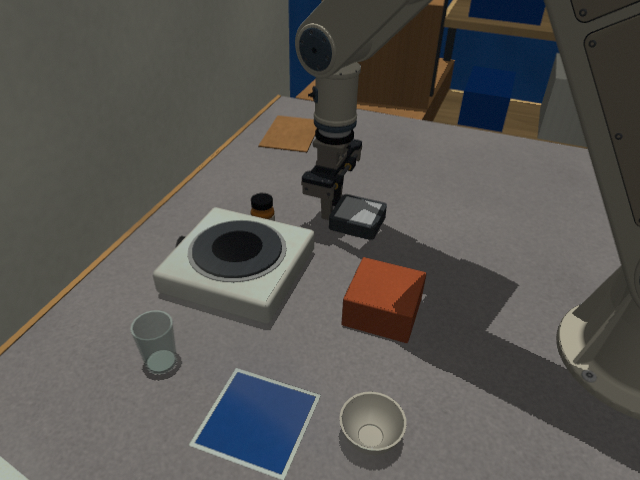

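View pics/top2.png

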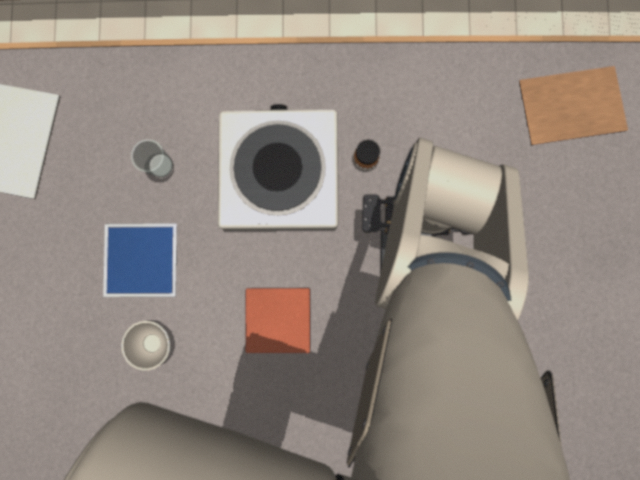

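{"method": "move_arm", "body": {
  "targets": [
    [-0.02, 0.1, 0, -0.1, 0],
    [-0.02, 0.1, 0, -0.1, 0],
    [-0.02, 0.1, 0, -0.1, 0],
    [0, 0, 0, 0, 0],
    [0, -1, 0, 0, 0]
  ]
}}

```text
time: 5.45
tcp_pos: [0.6038, -0.1921, 0.0169]
tcp_rot: [[-0.0, -1.0, -0.006], [-1.0, 0.0, 0.001], [-0.001, 0.006, -1.0]]
ft_force: [1.0, -0.2, -0.2]
finger_gap: 0.0459
```

{"method": "move_arm", "body": {
  "targets": [
    [0, -1, 0, 0, 0],
    [0, 0, -1, 0, 0],
    [1, 0, -1, 0, 0],
    [1, 0, -1, 0, 0],
    [1, 0, -1, 0, 0]
  ]
}}

```text
time: 5.87
tcp_pos: [0.6324, -0.2676, 0.118]
tcp_rot: [[0.001, -1.0, -0.003], [-1.0, -0.001, 0.001], [-0.001, 0.003, -1.0]]
ft_force: [0.0, -0.4, -0.1]
finger_gap: 0.0459
```

{"method": "move_arm", "body": {
  "targets": [
    [0.22, 1, 0, 0, 0],
    [0.22, 1, 0, 0, 0],
    [0.22, 1, 0, 0, 0],
    [0.24, 1, 0, 0, 0],
    [0, 0.33, 0, 0, 0]
  ]
}}

```text
time: 6.28
tcp_pos: [0.521, -0.2901, 0.117]
tcp_rot: [[-0.001, -1.0, -0.004], [-1.0, 0.001, 0.001], [-0.001, 0.004, -1.0]]
ft_force: [0.1, 0.1, -0.1]
finger_gap: 0.0458
```

{"method": "move_arm", "body": {
  "targets": [
    [0, 0, 0, -1, 0],
    [0, 0, 0, -1, 0],
    [0, 0, 0, -1, 0],
    [0, 0, 0, -1, 0],
    [0, 0, 0, -1, 0]
  ]
}}

```text
time: 6.7
tcp_pos: [0.5251, -0.2896, 0.1174]
tcp_rot: [[0.427, -0.904, -0.001], [-0.904, -0.427, 0.001], [-0.001, 0.001, -1.0]]
ft_force: [-0.8, -0.6, 0.2]
finger_gap: 0.0458
```

{"method": "move_arm", "body": {
  "targets": [
    [0, 0, 0, -1, 0],
    [0, 0, 0, -1, 0],
    [0, 0, 0, -1, 0],
    [0, 0, 0, -1, 0],
    [0, 0, 0, -1, 0]
  ]
}}

```text
time: 7.12
tcp_pos: [0.5252, -0.2896, 0.1173]
tcp_rot: [[0.769, -0.639, -0.001], [-0.639, -0.769, 0.001], [-0.001, 0.0, -1.0]]
ft_force: [-0.9, -0.7, 1.0]
finger_gap: 0.046
```

{"method": "move_arm", "body": {
  "targets": [
    [0, 0, 0, -1, 0],
    [0, 0, 0, -1, 0],
    [0, 0, 0, -1, 0],
    [0, 0, 0, -1, 0],
    [0, 0, 0, -1, 0]
  ]
}}

```text
time: 7.53
tcp_pos: [0.5252, -0.2896, 0.1173]
tcp_rot: [[0.967, -0.254, -0.001], [-0.254, -0.967, 0.001], [-0.001, -0.0, -1.0]]
ft_force: [0.5, 0.4, -0.2]
finger_gap: 0.0461
```

{"method": "move_arm", "body": {
  "targets": [
    [0, 0, 0, -1, 0],
    [0, 0, 0, -1, 0],
    [0, 0, 0, -1, 0],
    [0, 0, 0, 0, 0],
    [0, 0, 0, 0, 0]
  ]
}}

```text
time: 7.95
tcp_pos: [0.5252, -0.2897, 0.1174]
tcp_rot: [[1.0, -0.002, -0.001], [-0.002, -1.0, 0.0], [-0.001, -0.0, -1.0]]
ft_force: [-0.4, -0.6, -0.9]
finger_gap: 0.0462
```

```bash
python3 cap.py 3 top side;python3 s.py 363 212; python3 m.py
```

```text
silver side (array([ 524.57684326, -189.19400024]), array([67.23139954, 79.15367889]), np.float32(-0.13832855)) (358.685546875, 216.01792907714844)
bay side (array([523.38543701, 316.11328125]), array([127.68560791, 127.1257019 ]), np.float32(0.30485535))
brick top (array([412.76010132,  46.66042709]), array([109.65740204, 108.11495972]), np.float32(0.38074493))
bay (array([524.19366455, 316.49917603]), array([141.19136047, 143.40344238]), np.float32(0.8528671))
baydark (array([524.68786621, 315.67401123]), array([124.86529541, 124.59494019]), np.float32(-0.062309265))
brick (array([413.81341553,  45.0677948 ]), array([112.57593536, 112.00801849]), np.float32(0.003250122))
plate (array([687.54168701,  45.66378784]), array([216.77552795, 215.51171875]), np.float32(0.3542328))
silver (array([ 524.8182373 , -188.74234009]), array([69.96905518, 79.70474243]), np.float32(-0.7829323))
mould (array([ 524.8182373 , -188.74234009]), array([69.96905518, 79.70474243]), np.float32(-0.7829323))Traceback (most recent call last):
  File "m.py", line 10, in <module>
    print('jar',rect(f,comp((V<45),(367,153)),.06))
                       ~~~~^^^^^^^^^^^^^^^^^^
  File "h.py", line 12, in comp
    return max(cs,key=cv2.contourArea)
ValueError: max() iterable argument is empty
```

View pics/side3.png

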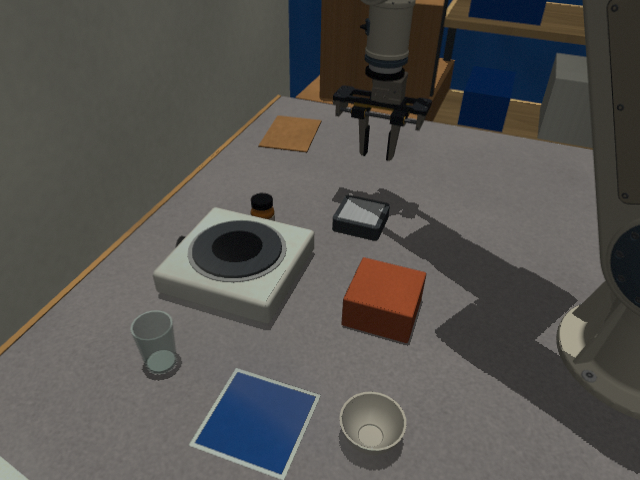

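View pics/top3.png

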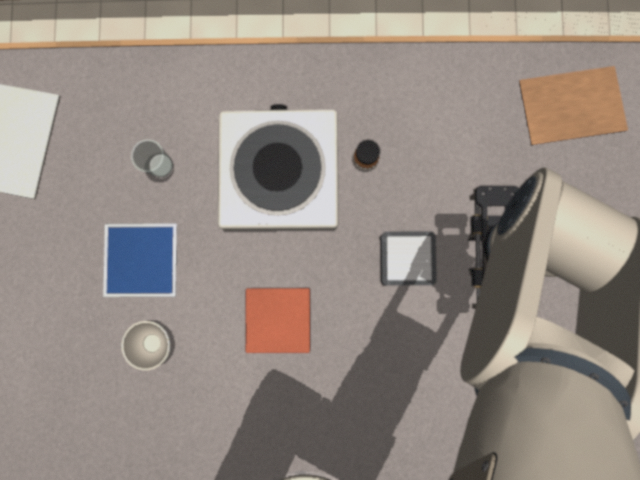

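Run:
```python
from h import *
f=bot.grab_frame('top');V=f['img'].max(2)
for c in (390,396,402): print(c,V[226:294,c].tolist())
print(V[258,372:445].tolist())
for u,v in((408,233),(408,285)):pass
print(ray(f,[(395,237),(395,281)],.03))
```

```text
390 [156, 156, 155, 155, 147, 124, 102, 93, 97, 120, 160, 197, 215, 220, 218, 218, 219, 219, 218, 218, 219, 218, 218, 219, 219, 219, 218, 218, 219, 219, 219, 218, 218, 219, 219, 218, 219, 219, 219, 218, 219, 219, 220, 221, 218, 218, 220, 219, 219, 220, 218, 220, 214, 191, 148, 117, 101, 99, 105, 128, 145, 155, 158, 159, 161, 161, 157, 159]
396 [154, 156, 154, 153, 142, 123, 100, 89, 92, 114, 158, 195, 216, 218, 219, 218, 219, 218, 218, 219, 220, 219, 219, 218, 219, 219, 218, 218, 219, 220, 219, 218, 218, 219, 219, 219, 219, 219, 218, 219, 219, 218, 220, 220, 217, 218, 217, 219, 218, 218, 219, 219, 213, 190, 149, 110, 95, 93, 102, 125, 143, 151, 151, 140, 125, 114, 106, 97]
402 [155, 152, 151, 149, 135, 114, 94, 87, 91, 114, 159, 196, 214, 219, 218, 218, 219, 219, 218, 219, 218, 218, 218, 218, 219, 219, 218, 219, 219, 220, 219, 220, 218, 218, 219, 219, 219, 218, 218, 219, 218, 218, 220, 219, 220, 219, 219, 218, 218, 219, 219, 217, 213, 189, 152, 109, 85, 78, 75, 81, 88, 92, 91, 90, 92, 92, 90, 91]
[151, 149, 148, 149, 149, 148, 143, 123, 88, 65, 77, 86, 88, 96, 123, 170, 203, 218, 218, 218, 219, 218, 219, 219, 218, 217, 219, 218, 218, 219, 218, 217, 218, 219, 219, 218, 218, 219, 218, 217, 210, 186, 155, 134, 128, 130, 127, 128, 129, 130, 128, 127, 128, 128, 128, 126, 128, 120, 109, 84, 62, 55, 53, 62, 75, 85, 91, 92, 91, 92, 92, 93, 93]
[[ 0.56262325 -0.16901663  0.03      ]
 [ 0.48170923 -0.16780907  0.03      ]]
```

{"method": "move_arm", "body": {
  "targets": [
    [-0.04, 0, 1, 0, 0],
    [0, 0, 1, 0, 0],
    [0, 0, 1, 0, 0],
    [0, 0, 1, 0, 0],
    [0, 0, 0, 0, 0]
  ]
}}

```text
time: 8.62
tcp_pos: [0.5214, -0.2884, 0.0135]
tcp_rot: [[1.0, -0.0, -0.006], [-0.0, -1.0, 0.003], [-0.006, -0.003, -1.0]]
ft_force: [-0.5, 0.9, 0.1]
finger_gap: 0.046
```

{"method": "move_arm", "body": {
  "targets": [
    [0, -0.3, 0, 0, 0],
    [0, -0.3, 0, 0, 0],
    [0, -0.3, 0, 0, 0],
    [0, -0.3, 0, 0, 0],
    [0, -0.2, 0, 0, 0]
  ]
}}

```text
time: 9.03
tcp_pos: [0.5249, -0.2541, 0.0188]
tcp_rot: [[1.0, 0.001, 0.002], [0.001, -1.0, -0.001], [0.002, 0.001, -1.0]]
ft_force: [-0.6, 0.2, 0.2]
finger_gap: 0.0462
```

{"method": "move_arm", "body": {
  "targets": [
    [0, -0.2, 0, 0, 0],
    [0, -0.2, 0, 0, 0],
    [0, -0.2, 0, 0, 0],
    [0, -0.2, 0, 0, 0],
    [0, -0.2, 0, 0, 0]
  ]
}}

```text
time: 9.45
tcp_pos: [0.5255, -0.2308, 0.0186]
tcp_rot: [[1.0, 0.001, 0.003], [0.001, -1.0, -0.002], [0.003, 0.002, -1.0]]
ft_force: [-0.1, -4.6, 3.9]
finger_gap: 0.046
```

{"method": "move_arm", "body": {
  "targets": [
    [0, -0.2, 0, 0, 0],
    [0, -0.2, 0, 0, 0],
    [0, -0.2, 0, 0, 0],
    [0, -0.2, 0, 0, 0],
    [0, -0.2, 0, 0, 0]
  ]
}}

```text
time: 9.87
tcp_pos: [0.5255, -0.2058, 0.0186]
tcp_rot: [[1.0, 0.001, 0.003], [0.001, -1.0, -0.002], [0.003, 0.002, -1.0]]
ft_force: [-0.7, -6.0, 4.2]
finger_gap: 0.0459
```

```bash
python3 cap.py 4 top side;python3 s.py 360 240
```

```text
silver side (array([ 534.80194092, -113.9740448 ]), array([29.12643814, 71.23200989]), np.float32(-20.989832)) (347.2646789550781, 228.44119262695312)
bay side (array([523.38562012, 316.07873535]), array([127.68560791, 127.19480133]), np.float32(0.30485535))
brick top (array([412.91650391,  46.86659241]), array([108.70623016, 110.42007446]), np.float32(-0.25548553))
```

View pics/side4.png

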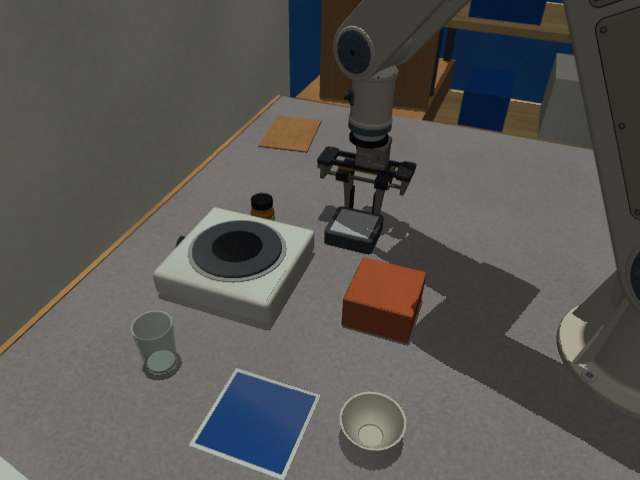

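View pics/top4.png

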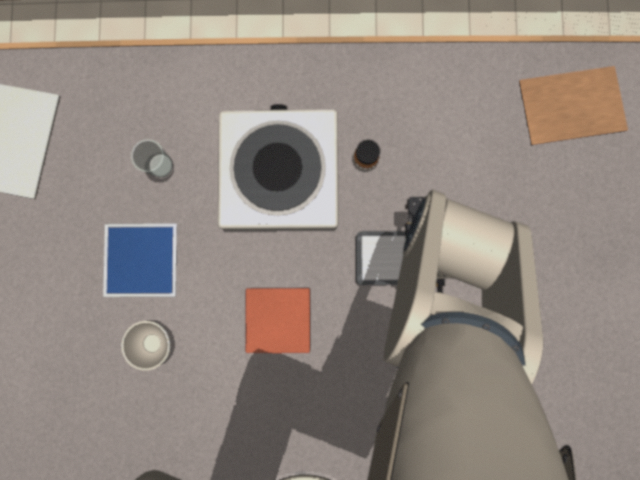

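```bash
cat > e.py <<'E'
import cv2,sys,numpy as np
from h import *
f=bot.grab_frame('top');V=f['img'].max(2).astype(float)
for c in map(int,sys.argv[1:]):
    p=V[225:295,c]; t=150
    i=[k for k in range(69) if p[k]<t<=p[k+1]]; j=[k for k in range(69) if p[k]>=t>p[k+1]]
    pts=[(c,225+k+(t-p[k])/(p[k+1]-p[k])) for k in i+j]
    print(c,[(round(a[1],1),(b[:2]*1000).round(1).tolist()) for a,b in zip(pts,ray(f,pts,.03))])
E
python3 e.py 368 374 380
```

```text
368 [(np.float64(235.5), [565.6, -119.3]), (np.float64(228.3), [579.0, -119.5]), (np.float64(265.5), [510.3, -118.7])]
374 [(np.float64(235.5), [565.6, -130.4]), (np.float64(287.5), [470.0, -129.2]), (np.float64(228.2), [579.1, -130.6]), (np.float64(250.9), [537.2, -130.0])]
380 [(np.float64(228.0), [579.4, -141.6]), (np.float64(287.2), [470.5, -140.2]), (np.float64(228.0), [579.4, -141.6])]
```

{"method": "move_arm", "body": {
  "targets": [
    [-0.01, -0.25, 0, 0, 0],
    [-0.01, -0.25, 0, 0, 0],
    [-0.01, -0.25, 0, 0, 0],
    [-0.01, -0.25, 0, 0, 0],
    [0, -0.25, 0, 0, 0]
  ]
}}

```text
time: 10.48
tcp_pos: [0.5233, -0.1736, 0.0178]
tcp_rot: [[1.0, 0.001, 0.0], [0.001, -1.0, -0.001], [0.0, 0.001, -1.0]]
ft_force: [-0.8, -5.3, 3.2]
finger_gap: 0.046
```

{"method": "move_arm", "body": {
  "targets": [
    [0, -0.25, 0, 0, 0],
    [0, -0.25, 0, 0, 0],
    [0, -0.2, 0, 0, 0],
    [0, -0.1, 0, 0, 0],
    [0, 0, 0, 0, 0]
  ]
}}

```text
time: 10.9
tcp_pos: [0.5231, -0.1531, 0.0176]
tcp_rot: [[1.0, 0.001, -0.0], [0.001, -1.0, 0.0], [-0.0, -0.0, -1.0]]
ft_force: [-0.6, -0.4, 0.2]
finger_gap: 0.0459
```

```bash
python3 cap.py 5 top side
```

```text
(no output)
```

View pics/top5.png

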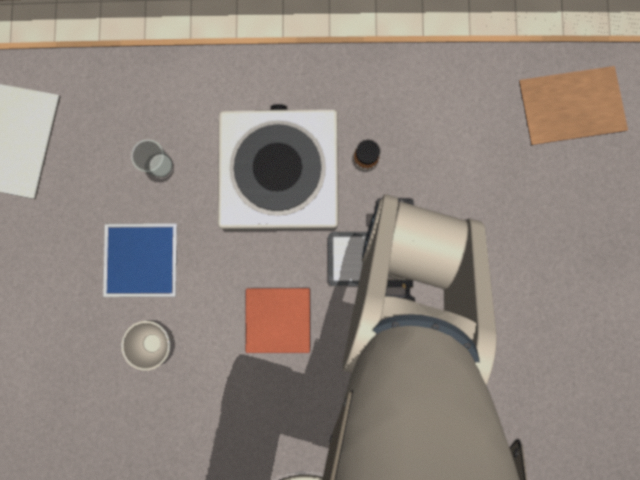

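View pics/side5.png

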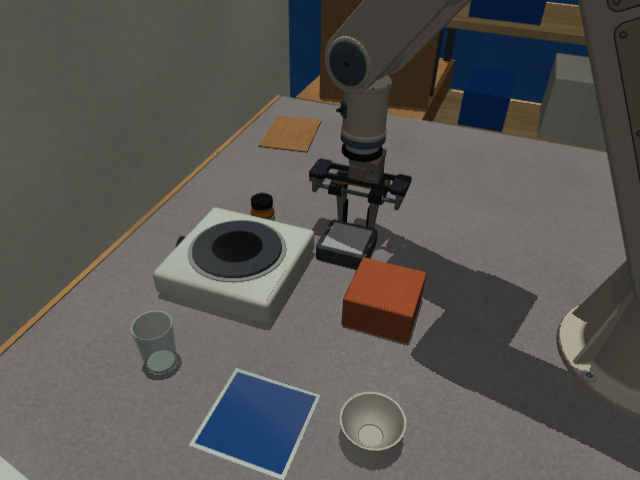

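```bash
python3 e.py 338 342 346 350 | cut -c1-220
python3 - <<'E'
from h import *
f=bot.grab_frame('top')
print(ray(f,[(320,228.5),(300,228.5)],.066)[:,:2], ray(f,[(290,288),(305,288)],.064)[:,:2])
I=f['img'].max(2); print(I[215:240,325].tolist()); print(f['img'][280:296,285,2].tolist())
E
```

```text
338 [(np.float64(236.4), [564.4, -64.0]), (np.float64(279.7), [484.5, -63.4])]
342 [(np.float64(228.0), [579.8, -71.5]), (np.float64(236.4), [564.2, -71.4]), (np.float64(228.0), [579.8, -71.5]), (np.float64(263.9), [513.5, -71.0])]
346 [(np.float64(236.4), [564.1, -78.8]), (np.float64(293.0), [460.1, -77.9]), (np.float64(249.6), [539.8, -78.6]), (np.float64(293.0), [460.1, -77.9])]
350 [(np.float64(237.6), [561.9, -86.1]), (np.float64(289.0), [467.4, -85.3]), (np.float64(228.0), [579.7, -86.3]), (np.float64(238.3), [560.6, -86.1])]
[[ 0.57544178 -0.03094359]
 [ 0.57564226  0.0047239 ]] [[ 0.46990105  0.022772  ]
 [ 0.46981746 -0.00384645]]
[216, 217, 215, 216, 216, 216, 216, 214, 213, 208, 197, 175, 136, 99, 88, 99, 125, 144, 151, 150, 151, 148, 147, 146, 145]
[134, 136, 139, 138, 140, 138, 131, 113, 89, 77, 78, 79, 78, 76, 78, 79]
```

{"method": "move_arm", "body": {
  "targets": [
    [0, -0.15, 0, 0, 0],
    [0, -0.25, 0, 0, 0],
    [0, -0.25, 0, 0, 0],
    [0, -0.25, 0, 0, 0],
    [0, -0.25, 0, 0, 0]
  ]
}}

```text
time: 11.52
tcp_pos: [0.523, -0.1242, 0.0175]
tcp_rot: [[1.0, 0.001, -0.0], [0.001, -1.0, 0.0], [-0.0, -0.0, -1.0]]
ft_force: [-0.1, -2.2, -1.1]
finger_gap: 0.046
```

{"method": "move_arm", "body": {
  "targets": [
    [0, -0.25, 0, 0, 0],
    [0, -0.25, 0, 0, 0],
    [0, -0.25, 0, 0, 0],
    [0, -0.25, 0, 0, 0],
    [0, -0.25, 0, 0, 0]
  ]
}}

```text
time: 11.93
tcp_pos: [0.5231, -0.0931, 0.0176]
tcp_rot: [[1.0, 0.0, 0.0], [0.0, -1.0, -0.0], [0.0, 0.0, -1.0]]
ft_force: [-1.1, -3.0, -1.7]
finger_gap: 0.046
```

{"method": "move_arm", "body": {
  "targets": [
    [0, -0.25, 0, 0, 0],
    [0, -0.25, 0, 0, 0],
    [0, -0.25, 0, 0, 0],
    [0, -0.25, 0, 0, 0],
    [0, -0.25, 0, 0, 0]
  ]
}}

```text
time: 12.35
tcp_pos: [0.5231, -0.0619, 0.0176]
tcp_rot: [[1.0, 0.0, -0.0], [0.0, -1.0, 0.0], [-0.0, -0.0, -1.0]]
ft_force: [0.3, -2.4, -2.6]
finger_gap: 0.0462
```

{"method": "move_arm", "body": {
  "targets": [
    [0, -0.25, 0, 0, 0],
    [0, -0.25, 0, 0, 0],
    [0, -0.25, 0, 0, 0],
    [0, -0.25, 0, 0, 0],
    [0, -0.25, 0, 0, 0]
  ]
}}

```text
time: 12.77
tcp_pos: [0.5231, -0.0307, 0.0176]
tcp_rot: [[1.0, 0.0, -0.0], [0.0, -1.0, -0.0], [-0.0, 0.0, -1.0]]
ft_force: [-0.1, -1.8, -1.3]
finger_gap: 0.0459
```

```bash
python3 cap.py 6 top side
```

```text
(no output)
```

View pics/top6.png

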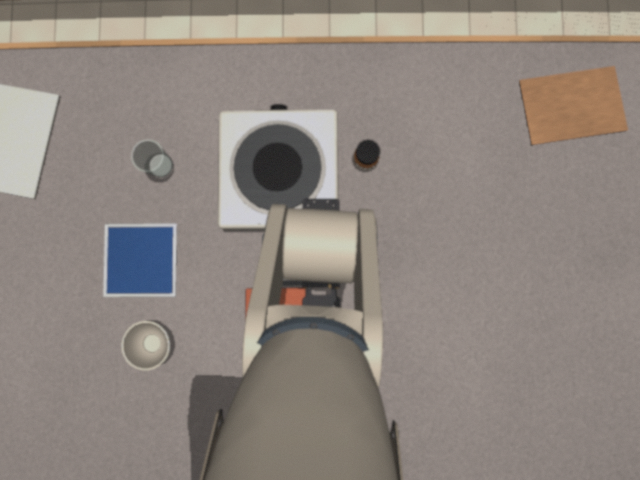

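View pics/side6.png

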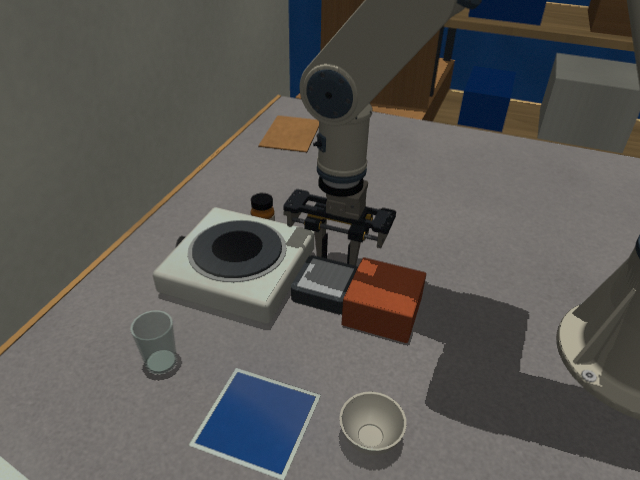

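{"method": "move_arm", "body": {
  "targets": [
    [0, -0.25, 0, 0, 0],
    [0, -0.25, 0, 0, 0],
    [0, -0.25, 0, 0, 0],
    [0, -0.25, 0, 0, 0],
    [0, -0.25, 0, 0, 0]
  ]
}}

```text
time: 13.28
tcp_pos: [0.5232, 0.0005, 0.0177]
tcp_rot: [[1.0, 0.0, 0.0], [0.0, -1.0, -0.0], [0.0, 0.0, -1.0]]
ft_force: [-1.4, -4.1, 2.3]
finger_gap: 0.0459
```

{"method": "move_arm", "body": {
  "targets": [
    [0, -0.25, 0, 0, 0],
    [0, -0.25, 0, 0, 0],
    [0, -0.25, 0, 0, 0],
    [0, -0.25, 0, 0, 0],
    [0, -0.25, 0, 0, 0]
  ]
}}

```text
time: 13.7
tcp_pos: [0.5232, 0.0318, 0.0177]
tcp_rot: [[1.0, 0.001, 0.0], [0.001, -1.0, -0.0], [0.0, 0.0, -1.0]]
ft_force: [0.1, -5.0, 2.9]
finger_gap: 0.0457
```

{"method": "move_arm", "body": {
  "targets": [
    [0, -0.25, 0, 0, 0],
    [0, -0.25, 0, 0, 0],
    [0, -0.25, 0, 0, 0],
    [0, -0.25, 0, 0, 0],
    [0, -0.25, 0, 0, 0]
  ]
}}

```text
time: 14.12
tcp_pos: [0.523, 0.063, 0.0177]
tcp_rot: [[1.0, 0.0, -0.0], [0.0, -1.0, -0.0], [-0.0, 0.0, -1.0]]
ft_force: [-0.3, -4.9, 3.6]
finger_gap: 0.0457
```

{"method": "move_arm", "body": {
  "targets": [
    [0, -0.25, 0, 0, 0],
    [0, -0.25, 0, 0, 0],
    [0, -0.25, 0, 0, 0],
    [0, -0.25, 0, 0, 0],
    [0, -0.25, 0, 0, 0]
  ]
}}

```text
time: 14.53
tcp_pos: [0.5229, 0.0942, 0.0177]
tcp_rot: [[1.0, 0.0, -0.0], [0.0, -1.0, -0.0], [-0.0, 0.0, -1.0]]
ft_force: [-0.3, -5.1, 2.9]
finger_gap: 0.0461
```

{"method": "move_arm", "body": {
  "targets": [
    [0, -0.25, 0, 0, 0],
    [0, -0.25, 0, 0, 0],
    [0, -0.25, 0, 0, 0],
    [0, -0.25, 0, 0, 0],
    [0, -0.25, 0, 0, 0]
  ]
}}

```text
time: 14.95
tcp_pos: [0.5228, 0.1254, 0.0177]
tcp_rot: [[1.0, 0.0, -0.0], [0.0, -1.0, -0.0], [-0.0, 0.0, -1.0]]
ft_force: [0.1, -4.6, 3.3]
finger_gap: 0.046
```

{"method": "move_arm", "body": {
  "targets": [
    [0, -0.25, 0, 0, 0],
    [0, -0.25, 0, 0, 0],
    [0, -0.25, 0, 0, 0],
    [0, -0.25, 0, 0, 0],
    [0, -0.25, 0, 0, 0]
  ]
}}

```text
time: 15.37
tcp_pos: [0.5227, 0.1566, 0.0176]
tcp_rot: [[1.0, 0.001, -0.001], [0.001, -1.0, -0.0], [-0.001, 0.0, -1.0]]
ft_force: [0.2, -6.7, 5.4]
finger_gap: 0.0461
```

```bash
python3 cap.py 7 top side
```

```text
(no output)
```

View pics/top7.png

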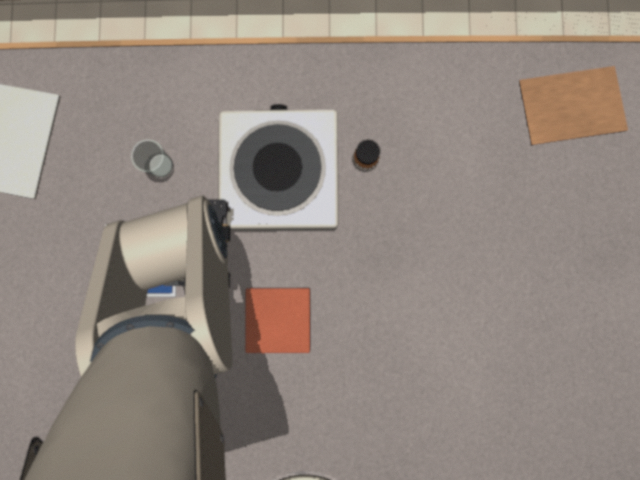

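View pics/side7.png

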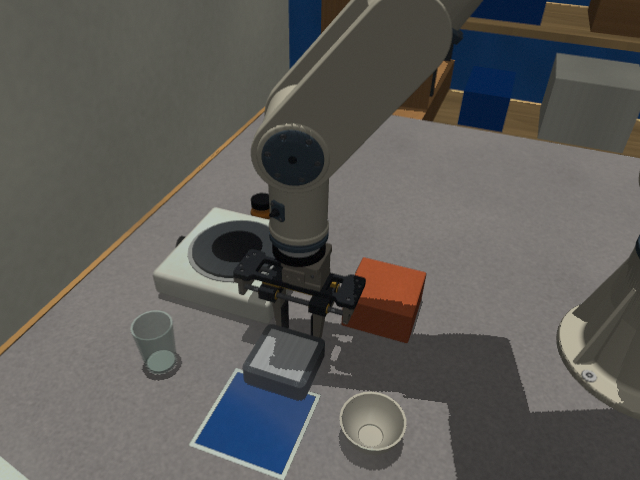

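{"method": "move_arm", "body": {
  "targets": [
    [0, -0.25, 0, 0, 0],
    [0, -0.25, 0, 0, 0],
    [0, -0.25, 0, 0, 0],
    [0, -0.25, 0, 0, 0],
    [0, -0.25, 0, 0, 0]
  ]
}}

```text
time: 15.88
tcp_pos: [0.5228, 0.188, 0.0174]
tcp_rot: [[1.0, 0.0, -0.0], [0.0, -1.0, -0.0], [-0.0, 0.0, -1.0]]
ft_force: [-0.4, -3.3, 0.5]
finger_gap: 0.0458
```

{"method": "move_arm", "body": {
  "targets": [
    [0, -0.25, 0, 0, 0],
    [0, -0.25, 0, 0, 0],
    [0, -0.25, 0, 0, 0],
    [0, -0.25, 0, 0, 0],
    [0, -0.25, 0, 0, 0]
  ]
}}

```text
time: 16.3
tcp_pos: [0.5229, 0.2194, 0.0174]
tcp_rot: [[1.0, 0.0, -0.0], [0.0, -1.0, -0.0], [-0.0, 0.0, -1.0]]
ft_force: [-0.3, -2.5, -1.5]
finger_gap: 0.0459
```

{"method": "move_arm", "body": {
  "targets": [
    [0, -0.25, 0, 0, 0],
    [0, -0.25, 0, 0, 0],
    [0, -0.2, 0, 0, 0],
    [0, -0.1, 0, 0, 0],
    [0, 0, 0, 0, 0]
  ]
}}

```text
time: 16.72
tcp_pos: [0.5233, 0.2397, 0.0177]
tcp_rot: [[1.0, 0.001, 0.001], [0.001, -1.0, 0.001], [0.001, -0.001, -1.0]]
ft_force: [-0.5, -0.3, 0.2]
finger_gap: 0.0458
```

```bash
python3 cap.py 8 top side
```

```text
(no output)
```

View pics/side8.png

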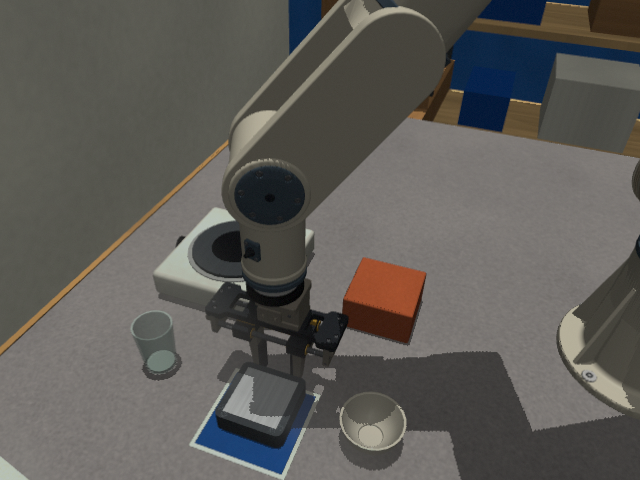

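{"method": "move_arm", "body": {
  "targets": [
    [0, -0.1, 0, 0, 0],
    [0, -0.2, 0, 0, 0],
    [0, -0.2, 0, 0, 0],
    [0, -0.1, 0, 0, 0],
    [0, -0.04, 0, 0, 0]
  ]
}}

```text
time: 17.23
tcp_pos: [0.5231, 0.2549, 0.0177]
tcp_rot: [[1.0, 0.001, 0.0], [0.001, -1.0, -0.0], [0.0, 0.0, -1.0]]
ft_force: [0.5, -5.6, 4.8]
finger_gap: 0.0458
```

{"method": "move_arm", "body": {
  "targets": [
    [0, 0, 0, 0, 0],
    [0, 0.4, 0, 0, 0],
    [0, 1, 0, 0, 0],
    [0, 1, 0, 0, 0],
    [0, 0, 0, 0, 0]
  ]
}}

```text
time: 17.65
tcp_pos: [0.5221, 0.1914, 0.0172]
tcp_rot: [[1.0, -0.001, -0.001], [-0.001, -1.0, -0.001], [-0.001, 0.001, -1.0]]
ft_force: [-0.0, -0.1, -0.5]
finger_gap: 0.0458
```

{"method": "move_arm", "body": {
  "targets": [
    [0, 0, -1, 0, 0],
    [0, 0, -1, 0, 0],
    [0, 0, -1, 0, 0],
    [0, 0, -1, 0, 0],
    [0, 0, -1, 0, 0]
  ]
}}

```text
time: 18.07
tcp_pos: [0.523, 0.1948, 0.1438]
tcp_rot: [[1.0, -0.0, 0.0], [-0.0, -1.0, 0.001], [0.0, -0.001, -1.0]]
ft_force: [0.4, -0.1, -0.4]
finger_gap: 0.0464
```

{"method": "move_arm", "body": {
  "targets": [
    [0, 1, -1, 0, 0],
    [0, 1, -1, 0, 0],
    [0, 1, 0, 0, 0],
    [0, 1, 0, 0, 0],
    [0, 1, 0, 0, 0]
  ]
}}

```text
time: 18.48
tcp_pos: [0.5233, 0.069, 0.1933]
tcp_rot: [[1.0, 0.0, 0.002], [0.0, -1.0, 0.001], [0.002, -0.001, -1.0]]
ft_force: [0.1, 1.0, 0.0]
finger_gap: 0.0462
```

{"method": "move_arm", "body": {
  "targets": [
    [0, 1, 0, 0, 0],
    [0, 1, 0, 0, 0],
    [0, 1, 0, 0, 0],
    [0, 1, 0, 0, 0],
    [0, 0, 0, 0, 0]
  ]
}}

```text
time: 18.9
tcp_pos: [0.5232, -0.0334, 0.1926]
tcp_rot: [[1.0, -0.002, 0.001], [-0.002, -1.0, -0.001], [0.001, 0.001, -1.0]]
ft_force: [-0.5, 0.2, 1.0]
finger_gap: 0.0459
```

```bash
python3 cap.py 9 top side; python3 s.py 260 400;python3 - <<'E'
from h import *
f=bot.grab_frame('top');V=f['img'].max(2).astype(int);S=V-f['img'].min(2)
print(rect(f,comp((V>160)&(S<40),(140,258)),.03))
E
```

```text
silver side (array([523.90576172, 313.9375    ]), array([79.55103302, 79.73493195]), np.float32(0.1423645)) (255.5, 405.0000305175781)
bay side (array([523.37402344, 316.10165405]), array([127.66262054, 127.1026001 ]), np.float32(0.30485535))
brick top (array([412.95687866,  83.63150787]), array([ 39.0299263 , 111.25473022]), np.float32(-4.5939026))
(array([525.18237305, 313.00521851]), array([78.23658752, 76.52906799]), np.float32(-0.12045288))
```

View pics/top9.png

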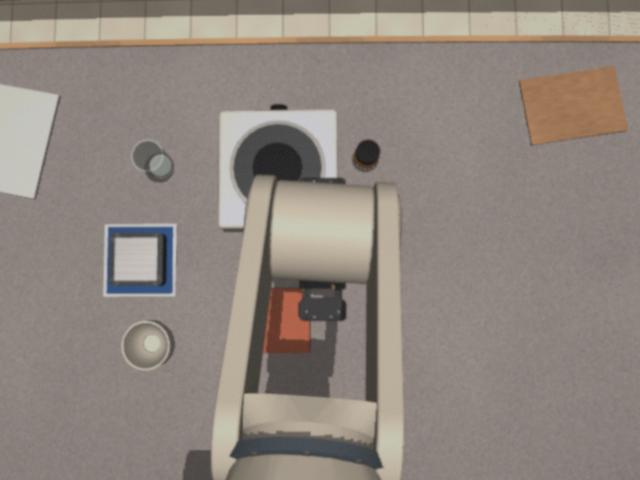

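View pics/side9.png

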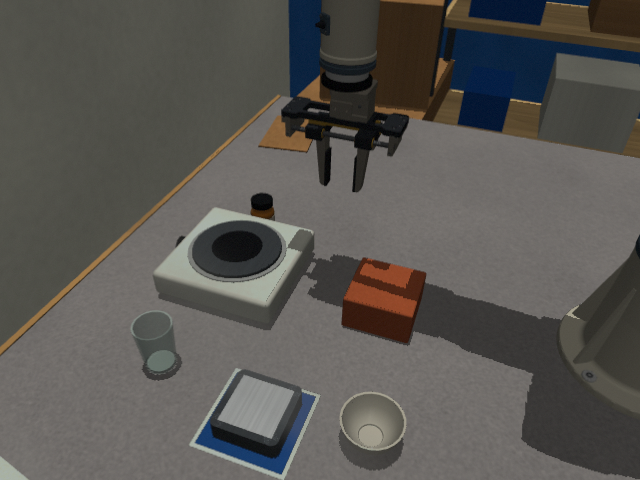

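Both views put the mould about 1 mm off in x and 2–3 mm off in y from the bay centre, against a ±20 mm margin. Its yaw is about 0. The bystanders are in place and the gripper is clear of everything.

```bash
python3 -c "
from plant import bot
print(abs(bot.get_obs()['qd']).max());bot.sign_off()"
```

```text
0.012900851068324224
the job is handed in; nothing more can be done
```

The mould was pushed through the gap and now stands inside the cooling bay. The job is handed in, at about 19 s of the 70 s allowed; sign-off reports no verdict.

- **What I did:** I set the gripper opening to about 46 mm and pushed with both fingertips low on the bench. First I pushed on the mould's hot-plate-side (+x) face to square it up and bring it to the gap's centre line. Then I pushed on its rear face, straight through the gap and into the bay. I backed off and raised the gripper before handing in.
- **Mould position:** the top camera puts the mould's centre at (525.2, 313.0) mm against a bay centre of (524.7, 315.7) mm. The side camera gives (523.9, 313.9) mm against (523.4, 316.1) mm. That is about 0.5 mm off in x and 2–3 mm off in y. Yaw was within 0.2°, and the mould looked flat in both views.
- **In the gap:** just before the gap I measured the mould 0.6 mm off its centre line. Inside the gap I did not measure x, because the arm hid the mould from the top camera. The side picture and the tool position (x = 523 mm) showed it running straight.
- **Forces:** the wrist force readings after each move were all under 10 N.
- **Bystanders:** the bowl, beaker and jar were at the same pixels as at the start, judged by eye. I did not re-measure them: the one script that would have done so stopped at the jar's colour mask.
- **Partial readings:** some mould and brick measurements were spoiled while the arm or its shadow covered them. I did not use those.

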